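Stand the mixing paddle in its cup, then hold the curing box flap at its red index

ROBOT

A 6-joint arm with a two-finger parallel gripper is mounted at the origin on the work surface. World frame = base frame: x ahead of the robot, y to its left, z up, the work surface at z = 0. Lengths are in mm, angles in rad, forces in N, time in s.
With the tool pointing down it reaches from about 325 to 1000 mm from the base axis. Payload 5.1 kg.
Tool frame: the origin (TCP) lies at the very end of the fingers, on their centre line; the grasp point (between the pads) lies 19 mm behind it; z points along the fingers, y is the line along which they close (so a half turn about z gives the same grasp; the last joint's range is limited). The gripper opens to 85 mm and grips with 20 to 120 N. Pads are 22 mm wide; open, the fingers measure 114 mm over their backs; the gripper's body (76 mm by 85 mm) begins 54 mm behind the grasp point. The pads swing forward as they close: fully open they stand 13 mm farther back than shut.
Start: joints at [1.119, 0.124, 1.65, -0, 1.367, -0.083], TCP at [234.342, 606.274, 231.322] pointing down, gripper open.
Joint ranges: [-2.61, 2.61], [-1.02, 2.33], [0.03, 2.71], [-1.35, 4.49], [0.32, 2.68], [-2.91, 2.91]. Speed limits (rad/s): [2.57, 2.57, 3.14, 3.14, 3.14, 3.14].

INTERFACE

Orientations are given as a unit quaternion [w, x, y, z].
In Python, from station import env gives the robot as it stands. The module is installed in compiled form; this text tells all that it offers.
- The arm moves only by the shell command python3 -m inch 'ROWS' [FORCE]. ROWS is JSON, a list that holds one entry, the list of rows, each a list of 7 numbers: the finger opening in mm, from 0 to 85.4, then the shift along the tool's x, y, z in mm, then the turn, a rotation vector about the tool's x, y, z in rad. In form: [[[claw, x, y, z, rx, ry, rz], ...]]. A call has 1 to 10 rows; each row is the pose to reach, as a shift and turn from the pose commanded when the call began, along the tool's axes at that moment; what a row does not reach only later rows make up. A row lasts 1/10 s, in which the tool goes at most 50 mm and 8.59 degrees, less where a joint would pass 70% of its speed; a pose out of reach is approached as far as the arm can. A call with a gripper value outside its range is refused whole. The fingers move at their own pace and stop on an object; FORCE is the grip in N (left out, the last holds). Time passes only in rows, so rows that repeat a pose let the fingers close. It gives the time, the measured TCP pose, the force, the opening and the grip force at its end, in the units of the state.
- env.sense(): the state, without advancing time (a new reading comes with each control period).
- env.capture(name): name is "side" or "top"; returns a dict with "color" (480x640x3 uint8, red, green, blue), "depth" (480x640 float32, mm along the optical axis (not along the pixel's ray), 0 where there is no reading), "K" (3x3 intrinsics, pixels), "world_to_cam" (4x4, takes a point from world to camera coordinates). Camera axes: x right, y up, looking along -z (the intrinsics and any distortion apply to the point x, -y, -z); pixel columns grow to the right and rows downward; lengths in mm; the calibration is good to about 2 mm. A picture is of the moment at which its call begins.
- env.job_done(): hands the job in; it is judged then, once.
The state is a dict: "t": time; "joints": joint angles; "dq": joint speeds; "tau": joint torques, N m; "eef_pos": TCP position; "eef_rot": TCP orientation; "force": force on the tool from outside, world axes, zero at the start; "wrist_torque": the same for the moment, N m; "grip_width": finger opening in mm; "finger_force": force on a finger pad.
Only numpy, scipy, OpenCV 4.12 (cv2) and the standard library are available. Lean on these libraries where they do the work, as an engineer would, in place of code of your own. Each camera call takes 0.05 s, during which the arm holds its last target. There are 200 camera calls.

TASK

The wooden mixing paddle is lying on the sloping flap of the curing box: take it off and stand it upright in the steel cup, blade up, while the flap is still shut. Then lift the flap by its black handle until it lines up with the red index arm at the side of the box, and finish still holding it there, steady, for the panel inside to be inspected: it falls shut if let go. Leave the index arm, the jug, the tape roll and the clear tub where they are.

Things in the scene. Friction and masses are not known exactly. Their poses are not given: they have to be found in the camera images.
- box: grey curing box with a sloping front, 165 deep x 300 wide x 205 high; fixed to the table. Origin on the table, x to its back (away from the robot at yaw 0), y to its left, z up. Walls 8 thick; x -55 (front, 45 high) to +110 (back). The flap's hinge line runs along y at x = +80, z = 205.
- flap: clear flap in an aluminium frame, 200 x 300 x 8, about 0.45 kg. Origin at the middle of its hinge line (upper edge); -x points down the flap to its free edge, y along the hinge (box's left), z out of its outer face. Starts shut, sloping 50 deg down to the box's front; opens by turning about +y (free edge up, limit 1.25 rad), falls shut when let go.
- flap_rest (a point): foot of the yellow paddle rest on the flap's face (flap x -178, y -80, on the panel's middle plane): a foot stop 45 high, just below it, and two forks 12 long and 26 wide, 30 and 135 farther up the flap, cheeks 36.5 high
- flap_handle (a point): middle of the black bar handle on the flap: round bar of 12 diameter, 110 long, parallel to the hinge, carried at its two ends by posts; at flap x -175, y +40, z +45 (45 off the panel's middle plane). About 100 above the table when shut, 165 to 240 when at the index.
- index: red index arm at the box's left side (flap y +167), 220 long, 4 thick, 8 wide, with a red disc at its end; it turns stiffly about the flap's hinge line and marks the wanted flap angle, 0.4 to 0.8 rad above shut. Origin on the hinge line, axes as the flap's: the flap is right when the flap's x axis is parallel to the index's x axis.
- paddle: loose wooden mixing paddle, 200 long, about 0.04 kg: round handle of 15 diameter and 146 long, then a flat blade 26 wide (along y) and 6 thick. Origin at the centre of the handle's foot, z along it to the blade. It starts lying in the yellow saddles, along the slope, foot down, blade up (z rises at 50 deg to the horizontal), the axis 36 off the panel; it lifts straight up. Free to grasp 40 to 125 from the foot.
- cup: loose steel cup, straight round tube with a bottom, 54 outside diameter, 48 inside, 80 high, bottom 5 thick, 0.45 kg. Origin at the centre of its underside, z up.
- cup_rim (a point): centre of the cup's mouth, 80 above the table
- jug: white round hardener jug with orange label, 84 diameter, 190 high; bystander. Origin at the centre of its underside.
- tape: grey roll of tape lying flat, 90 diameter, 45 high; bystander. Origin at the centre of its underside.
- tub: clear plastic mixing tub, 80 diameter at the rim, 85 high; bystander. Origin at the centre of its underside.
- index_tip (a point): centre of the red disc at the end of the index arm, 220 from the hinge line

How it is judged (in metres and radians):
On the way:
1. the paddle stands in the upright cup, blade up, and has been let go, with the flap still shut (z of paddle in the frame of cup between -0.005 and 0.025 m and horizontal distance between paddle and cup below 0.024 m and angle between paddle's own z axis and vertical below 0.55 rad and angle between cup's own z axis and vertical below 0.12 rad and contact force between paddle and the fingers below 0.05 N and linear speed of paddle below 0.05 m/s and z of flap_handle in the frame of box below 0.13 m), for 0.3 s.
At the end, for the whole second after the job is handed in: The paddle stands free in the cup (upright within 0.12 rad), foot within 25 mm of its underside and 24 mm of its centre, leaning under 0.55 rad; the fingers hold the flap still with over 1 N, within 0.07 rad of the red index arm, and no loose thing props it (z of paddle in the frame of cup between -0.005 and 0.025 m and horizontal distance between paddle and cup below 0.024 m and angle between paddle's own z axis and vertical below 0.55 rad and angle between cup's own z axis and vertical below 0.12 rad and contact force between paddle and the fingers below 0.05 N and angle between the x axis of flap and the x axis of index, either way round below 0.07 rad and angular speed of flap below 0.1 rad/s and contact force between flap and the fingers above 1 N and contact force between flap and paddle below 0.05 N and contact force between flap and cup below 0.05 N and contact force between flap and jug below 0.05 N and contact force between flap and tape below 0.05 N and contact force between flap and tub below 0.05 N); the arm keeps its last pose, push and grip.
It fails at once if the jug, the tape roll or the tub is moved by more than 30 mm or tipped (distance of any of jug, tape, tub from where it was at the start of the episode above 0.03 m or angle between any of jug, tape, tub's own z axis and vertical above 0.3 rad).
It fails at once if the index arm is turned by more than about 0.1 rad (distance of index_tip from where it was at the start of the episode above 0.022 m).
It fails at once if the flap is lifted while the paddle is not in the cup (z of flap_handle in the frame of box above 0.15 m and (z of paddle in the frame of cup above 0.04 m or horizontal distance between paddle and cup above 0.03 m)).
It also fails if it takes over 58 s, if anything falls off the work surface, if the arm or the gripper's body presses on something with over 40 N, if the wrist force passes 120 N, or if a joint passes its speed limit or range.

## Working session

There is one attempt and no reset: what is moved stays moved. The work goes in short steps, Python scripts to look and compute and a shell command to move; the robot and the scene stay as the last step left them, time stands still between calls to the robot, and variables do not carry over. Pictures are saved under pics/ and viewed, at most 10 in all, crops included, and the job is handed in when it is done.

```bash
mkdir -p pics; ls
cat > h.py <<'E'
from station import env
import numpy as np, cv2
from scipy.spatial.transform import Rotation as R
def cap(n,save=None):
    c=env.capture(n)
    if save: cv2.imwrite(save,c["color"][:,:,::-1])
    return c
def pts(c):
    K=c["K"];d=c["depth"];v,u=np.indices(d.shape)
    x=(u-K[0,2])/K[0,0]*d;y=(v-K[1,2])/K[1,1]*d
    P=np.stack([x,-y,-d],-1)
    T=np.linalg.inv(c["world_to_cam"])
    return P@T[:3,:3].T+T[:3,3]
def proj(c,p):
    q=c["world_to_cam"]@np.r_[p,1];K=c["K"]
    return K[0,0]*q[0]/-q[2]+K[0,2],K[1,1]*-q[1]/-q[2]+K[1,2]
def Rt():
    s=env.sense();q=s["eef_rot"];return R.from_quat([q[1],q[2],q[3],q[0]]),np.array(s["eef_pos"])
E
python3 - <<'E'
from h import *
for n in("side","top"):
    c=cap(n,f"pics/{n}0.png");np.savez(f"{n}0.npz",**c);print(n,c["K"].tolist(),np.linalg.inv(c["world_to_cam"]).round(3).tolist(),c.keys())
print(env.sense())
E
```

```text
pics
side [[449.1989443953653, 0.0, 320.04012055901063], [0.0, 449.1989443953653, 240.74618266561467], [0.0, 0.0, 1.0]] [[0.779, 0.381, -0.498, 44.302], [-0.627, 0.466, -0.625, -630.829], [-0.007, 0.799, 0.602, 777.551], [0.0, 0.0, 0.0, 1.0]] dict_keys(['color', 'depth', 'K', 'world_to_cam'])
top [[450.28827707996334, 0.0, 323.46178640327525], [0.0, 450.28827707996334, 250.75425610692173], [0.0, 0.0, 1.0]] [[-0.017, 0.987, -0.162, 370.616], [-1.0, -0.018, -0.006, 60.45], [-0.009, 0.162, 0.987, 1262.018], [0.0, 0.0, 0.0, 1.0]] dict_keys(['color', 'depth', 'K', 'world_to_cam'])
{'t': 0.1, 'joints': array([ 1.11939485e+00,  1.24431973e-01,  1.65152142e+00, -1.69098352e-05,
        1.36747310e+00, -8.26254822e-02]), 'dq': array([ 0.00104961, -0.00172973, -0.00222012, -0.00093451, -0.00196993,
       -0.00102956]), 'tau': array([ 6.70141562e-04, -4.24923706e+01, -3.66658294e+01, -5.44351030e-05,
        3.87079781e-03,  9.13071752e-07]), 'eef_pos': array([234.11976767, 605.79683942, 230.19052105]), 'eef_rot': array([-2.33944512e-04,  1.83343179e-01,  9.83048543e-01, -8.86608826e-04]), 'force': array([-0.38529313,  0.26451631,  0.78216339]), 'wrist_torque': array([-0.02801978, -0.00094175, -0.02415056]), 'finger_force': 0.0, 'grip_width': 85.62950028326576}
```

View pics/side0.png

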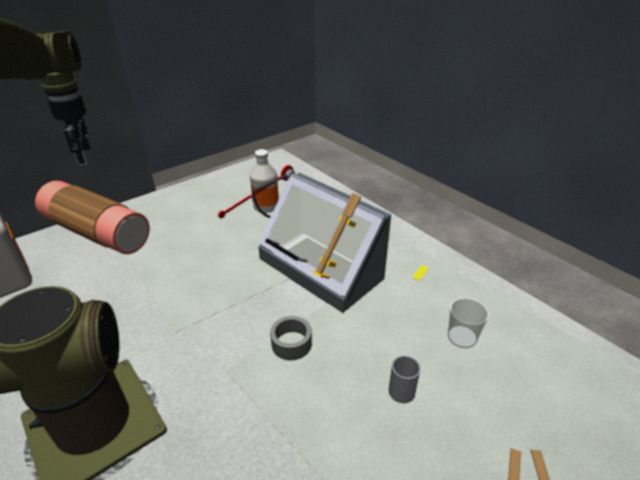

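View pics/top0.png

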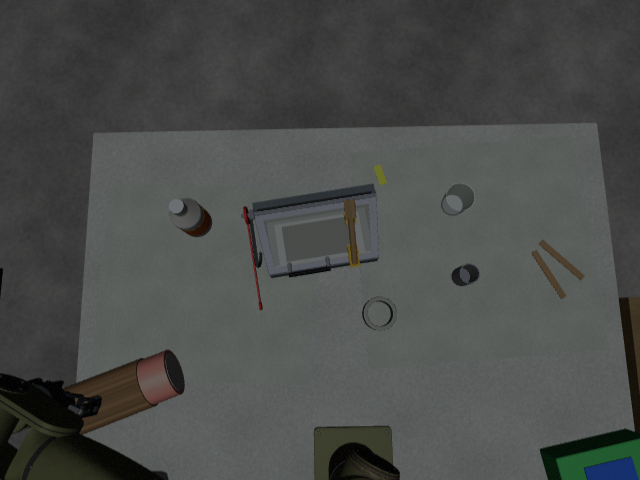

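The side view shows the box at about (325,240), the paddle lying from (320,272) to (355,197), the cup at (404,380), the tape at (291,337), the tub at (466,323), the jug at (263,185) and the index disc at (222,214). In the top view the cup mouth is at about (465,274), the paddle runs (351,205)-(355,262), the handle is at (310,271) and the index tip at (261,307).

Run:
```python
from h import *
C={n:dict(np.load(f"{n}0.npz")) for n in("side","top")}
t=C["top"];P=pts(t);s=C["side"];Q=pts(s)
# box top strip
def reg(P,u0,u1,v0,v1): return P[v0:v1,u0:u1].reshape(-1,3)
b=reg(P,245,385,180,225);m=b[(b[:,2]>195)&(b[:,2]<212)];print("boxtop n",len(m),m.mean(0))
r=cv2.minAreaRect(m[:,:2].astype(np.float32));print(r,cv2.boxPoints(r).round(1).tolist())
def col(c,P,f,reg_):
    h=cv2.cvtColor(c["color"],cv2.COLOR_RGB2HSV).astype(int);k=f(h);mm=np.zeros_like(k);u0,u1,v0,v1=reg_;mm[v0:v1,u0:u1]=1
    k&=mm.astype(bool);return P[k],np.argwhere(k)
wood=lambda h:(h[...,0]>8)&(h[...,0]<18)&(h[...,1]>90)&(h[...,2]>50)
for n,c,PP,rg in(("side",s,Q,(310,365,190,280)),("top",t,P,(335,365,195,268))):
    w,px=col(c,PP,wood,rg);w=w[(w[:,2]>40)]
    for lo in range(60,260,20):
        a=w[(w[:,2]>lo)&(w[:,2]<=lo+20)]
        if len(a)>3:print(n,"wood",lo,len(a),np.median(a,0).round(1))
red=lambda h:((h[...,0]<6)|(h[...,0]>174))&(h[...,1]>150)&(h[...,2]>60)
for n,c,PP,rg in(("side",s,Q,(210,300,160,222)),("top",t,P,(235,270,200,315))):
    w,px=col(c,PP,red,rg);o=np.argsort(w[:,2]);print(n,"red",w[o[::max(1,len(o)//12)]].round(0).tolist())
# cup rim
for n,PP,rg in(("side",Q,(380,425,350,405)),("top",P,(445,485,258,292))):
    u0,u1,v0,v1=rg;a=reg(PP,*rg);a=a[(a[:,2]>65)&(a[:,2]<90)];print(n,"cup",len(a),cv2.minEnclosingCircle(a[:,:2].astype(np.float32)),np.percentile(a[:,2],[5,95]))
for nm,PP,rg,z in(("tape",P,(355,400,290,335),(35,55)),("tub",Q,(445,490,295,350),(70,95)),("jug",P,(160,215,190,240),(60,260))):
    a=reg(PP,*rg);a=a[(a[:,2]>z[0])&(a[:,2]<z[1])]
    if len(a):print(nm,len(a),cv2.minEnclosingCircle(a[:,:2].astype(np.float32)),a[:,2].max())
for n,PP,c,rg in(("side",Q,s,(262,310,236,266)),("top",P,t,(285,335,262,282))):
    k,px=col(c,PP,lambda h:h[...,2]<45,rg);k=k[(k[:,2]>80)&(k[:,2]<125)];print(n,"handle",len(k),k.mean(0),k[np.argmin(k[:,1])],k[np.argmax(k[:,1])])
```

```text
boxtop n 2072 [663.89839955  90.81842062 202.97987418]
((643.308837890625, 93.14204406738281), (93.66586303710938, 320.8145446777344), 8.00475788116455) [[574.5999755859375, 245.5], [619.2999877929688, -72.19999694824219], [712.0, -59.20000076293945], [667.2999877929688, 258.5]]
side wood 100 53 [538.6 -14.5 109.4]
side wood 120 50 [556.6 -12.3 130.6]
side wood 140 51 [571.8  -9.7 150.2]
side wood 160 57 [588.4  -6.6 169.7]
side wood 180 48 [605.5  -4.7 189.7]
side wood 200 89 [626.3  -1.5 211.5]
side wood 220 98 [642.8   2.7 230.9]
side wood 240 30 [652.8   2.6 243. ]
top wood 100 30 [536.  -13.5 108.3]
top wood 120 31 [553.5  -8.  130.5]
top wood 140 35 [569.4  -7.4 150.5]
top wood 160 33 [587.9  -6.3 170.9]
top wood 180 34 [604.   -1.2 190.5]
top wood 200 76 [ 6.262e+02 -4.000e-01  2.121e+02]
top wood 220 75 [641.9   4.5 230.7]
top wood 240 33 [652.4   5.  243.3]
side red [[423.0, 218.0, 179.0], [420.0, 217.0, 184.0], [437.0, 221.0, 186.0], [424.0, 217.0, 188.0], [415.0, 216.0, 189.0], [628.0, 250.0, 191.0], [500.0, 232.0, 194.0], [531.0, 234.0, 195.0], [544.0, 236.0, 198.0], [626
[... 435 characters left out ...]
.80035400390625), 27.9793643951416) [65.95570586 81.72387638]
top cup 141 ((498.78485107421875, -313.8236389160156), 27.48116111755371) [66.00752765 82.36896221]
tape 401 ((399.8685607910156, -80.05368041992188), 45.15165328979492) 51.46348680498568
tub 502 ((707.5916748046875, -303.7518005371094), 41.30131149291992) 88.63544146746437
jug 1042 ((665.0112915039062, 427.01873779296875), 42.23314666748047) 195.7770287412484
side handle 86 [507.21105561  99.55105438 104.93347082] [513.43826716  50.44419598 102.33861711] [502.31830682 153.18097653 104.29881167]
top handle 199 [508.21263755 104.91722143 105.28705844] [524.32475769  51.01146931  96.4672904 ] [502.16064592 160.36483268 101.12882615]
```

```bash
cat >> h.py <<'E'
import json
def log():
    s=env.sense();open("log.jsonl","a").write(json.dumps([s["joints"].tolist(),s["eef_pos"].tolist(),s["eef_rot"].tolist()])+"\n")
    print("t",round(s["t"],2),"q",s["joints"].round(2),"p",s["eef_pos"].round(1),"F",s["force"].round(1),"grip",round(s["grip_width"],1),round(s["finger_force"],1))
def tool(yaw,tilt,flip=1):
    "tool z tilted forward by tilt along heading yaw, y axis horizontal to the left of heading"
    h=np.array([np.cos(yaw),np.sin(yaw),0]);z=h*np.sin(tilt)-np.array([0,0,np.cos(tilt)])
    y=np.array([-np.sin(yaw),np.cos(yaw),0])*flip
    return R.from_matrix(np.stack([np.cross(y,z),y,z],1))
def go(pos,Rg):
    "shift/turn from the present pose; pos = TCP"
    r,p=Rt();d=r.inv().apply(np.array(pos)-p);v=(r.inv()*Rg).as_rotvec()
    print("shift",d.round(1),"turn",v.round(3),"rows>=",int(max(np.linalg.norm(d)/50,np.linalg.norm(v)/.15))+1)
E
L='python3 -c "from h import*;log()"'
eval $L; python3 -m inch '[[[85,0,0,-40,0,0,0],[85,0,0,-80,0,0,0],[85,-30,-30,-130,0,0,-0.1],[85,-60,-60,-130,0,0,-0.2],[85,-90,-90,-130,0,0,-0.3],[85,-130,-120,-130,0,0,-0.4],[85,-170,-150,-130,0,0,-0.5],[85,-210,-180,-130,0,0,-0.52],[85,-250,-210,-130,0,0,-0.52],[85,-290,-240,-130,0,0,-0.52]]]' 60; eval $L
python3 - <<'E'
from h import *
Y=.15
g=np.array([532.8,-15.7,91.8])+105*np.array([.643*np.cos(Y),.643*np.sin(Y),.766]);print("grasp",g)
T=tool(Y,.35);z=T.as_matrix()[:,2]
go(g+19*z-120*z,T)
E
```

```text
t 0.1 q [ 1.12  0.12  1.65 -0.    1.37 -0.08] p [234.1 605.8 230.2] F [-0.4  0.3  0.8] grip 85.6 0.0
t: 1.1
eef_pos: [418.8, 276.0, 360.9]
eef_rot: [-0.0, -0.076, 0.997, -0.0]
force: [0.7, 0.5, -0.0]
grip_width: 84.8
finger_force: 0.0
t 1.1 q [ 0.48 -0.26  1.8   0.    1.6  -1.25] p [418.8 276.  360.9] F [ 0.7  0.5 -0. ] grip 84.8 0.0
grasp [599.55687933  -5.61068449 172.23      ]
shift [-101.6 -305.6   93.8] turn [ 0.    -0.35   0.001] rows>= 7
```

```bash
L='python3 -c "from h import*;log()"'
python3 -m inch '[[[85,-15,-50,0,0,0,0],[85,-30,-100,0,0,-0.1,0],[85,-45,-150,10,0,-0.2,0],[85,-60,-195,30,0,-0.3,0],[85,-80,-240,50,0,-0.35,0],[85,-95,-280,75,0,-0.35,0],[85,-102,-306,94,0,-0.35,0],[85,-102,-306,94,0,-0.35,0],[85,-102,-306,94,0,-0.35,0]]]'; eval $L
python3 - <<'E'
from h import *
c=cap("side");cv2.imwrite("pics/a.png",cv2.resize(c["color"][150:310,230:430,::-1],None,fx=3,fy=3))
E
```

```text
t: 2.0
eef_pos: [564.8, -9.9, 265.9]
eef_rot: [0.172, -0.073, 0.982, 0.014]
force: [-0.6, 0.2, -0.2]
grip_width: 85.2
finger_force: 0.0
t 2.0 q [-0.16 -0.29  2.01  0.12  1.1  -1.92] p [564.8  -9.9 265.9] F [-0.6  0.2 -0.2] grip 85.2 0.0
```

View pics/a.png

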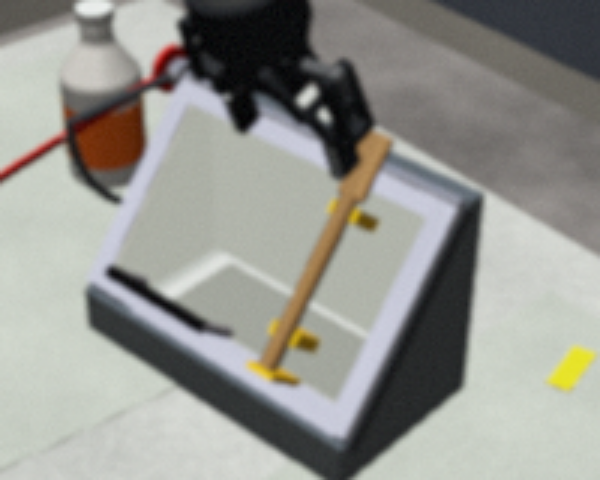

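The crop shows the open fingers at (240,120) and (345,165) straddling the paddle's line; the upper fork is at (350,212) and the lower at (290,335). I can descend.

```bash
L='python3 -c "from h import*;log()"'
python3 -m inch '[[[85,0,0,40,0,0,0],[85,0,0,70,0,0,0],[85,0,0,100,0,0,0],[85,0,0,120,0,0,0],[85,0,0,120,0,0,0],[85,0,0,120,0,0,0]]]'; eval $L
python3 -m inch '[[[30,0,0,0,0,0,0],[5,0,0,0,0,0,0],[5,0,0,0,0,0,0],[5,0,0,0,0,0,0],[5,0,0,0,0,0,0],[5,0,0,0,0,0,0],[5,0,0,0,0,0,0],[5,0,0,0,0,0,0]]]' 40; eval $L
python3 - <<'E'
from h import *
from scipy.optimize import least_squares
D=[json.loads(l) for l in open("log.jsonl")]
def fk(q,x):
    a1,d1,L2,c,b,L6=x;E=R.from_euler
    r=E('z',q[0]);p=r.apply([a1,0,d1]);r=r*E('y',q[1]);p=p+r.apply([0,0,L2]);r=r*E('y',q[2]);p=p+r.apply([c,0,b]);r=r*E('z',q[3])*E('y',q[4]);p=p+r.apply([0,0,L6]);return p,r*E('z',q[5])
for sg in([1,1],[-1,1],[1,-1],[-1,-1]):
    def f(x):
        o=[]
        for q,p,e in D:
            q=list(q);q[3]*=sg[0];q[5]*=sg[1]
            o+=list(fk(q,x)[0]-np.array(p))
        return np.array(o)
    s=least_squares(f,[0,300,400,0,400,200]);print(sg,s.x.round(1),s.cost)
    for q,p,e in D[-1:]:
        q=list(q);q[3]*=sg[0];q[5]*=sg[1];print(fk(q,s.x)[1].as_matrix().round(2).tolist(),R.from_quat([e[1],e[2],e[3],e[0]]).as_matrix().round(2).tolist())
E
```

```text
t: 2.65
eef_pos: [606.4, -1.9, 156.1]
eef_rot: [0.174, -0.075, 0.982, 0.013]
force: [0.5, 0.2, 0.2]
grip_width: 85.0
finger_force: 0.0
t 2.65 q [-0.14 -0.11  2.04  0.13  0.87 -1.93] p [606.4  -1.9 156.1] F [0.5 0.2 0.2] grip 85.0 0.0
t: 3.45
eef_pos: [606.0, -3.1, 155.1]
eef_rot: [0.174, -0.074, 0.982, 0.013]
force: [-3.6, 0.0, 4.8]
grip_width: 13.7
finger_force: 38.9
t 3.45 q [-0.14 -0.1   2.04  0.13  0.87 -1.93] p [606.   -3.1 155.1] F [-3.6  0.   4.8] grip 13.7 38.9
[1, 1] [-101.4  727.1  800.   473.   772.1  686. ] 3855.796595135277
[[0.15, -0.93, 0.34], [-0.99, -0.14, 0.05], [-0.0, -0.34, -0.94]] [[-0.93, -0.15, 0.34], [-0.14, 0.99, 0.05], [-0.34, 0.0, -0.94]]
[-1, 1] [ 206.5 -803.7 -255.9 -835.1  289.1 -560.9] 6934.279145298417
[[0.24, -0.92, 0.31], [-0.94, -0.3, -0.14], [0.22, -0.26, -0.94]] [[-0.93, -0.15, 0.34], [-0.14, 0.99, 0.05], [-0.34, 0.0, -0.94]]
[1, -1] [-101.4  727.1  800.   473.   772.1  686. ] 3855.796595135277
[[0.49, 0.8, 0.34], [0.84, -0.54, 0.05], [0.22, 0.26, -0.94]] [[-0.93, -0.15, 0.34], [-0.14, 0.99, 0.05], [-0.34, 0.0, -0.94]]
[-1, -1] [ 206.5 -803.7 -255.9 -835.1  289.1 -560.9] 6934.279145298417
[[0.42, 0.85, 0.31], [0.91, -0.39, -0.14], [-0.0, 0.34, -0.94]] [[-0.93, -0.15, 0.34], [-0.14, 0.99, 0.05], [-0.34, 0.0, -0.94]]
```

Gripped (13.7 mm, 39 N). I'll lift clear and refit the kinematics with a lateral offset, to check the tilt reach at the cup.

```bash
L='python3 -c "from h import*;log()"'
python3 -m inch '[[[5,-7,0,-19,0,0,0],[5,-14,0,-38,0,0,0],[5,-27,0,-75,0,0,0],[5,-41,0,-113,0,0,0],[5,-58,0,-155,0,0,0],[5,-58,0,-155,0,0,0]]]'; eval $L
cat > kin.py <<'E'
from h import *
from scipy.optimize import least_squares
D=[json.loads(l) for l in open("log.jsonl")]
E=R.from_euler
def fk(q,x):
    a1,d1,L2,c,b,L6,w=x
    r=E('z',q[0]);p=r.apply([a1,w,d1]);r=r*E('y',q[1]);p=p+r.apply([0,0,L2]);r=r*E('y',q[2]);p=p+r.apply([c,0,b]);r=r*E('z',q[3])*E('y',q[4]);p=p+r.apply([0,0,L6]);return p,r*E('z',q[5]+np.pi/2)
s=least_squares(lambda x:np.concatenate([fk(q,x)[0]-np.array(p) for q,p,e in D]),[0,300,400,0,400,200,50]);X=s.x
def ik(p,Rg,q0):
    f=lambda q:np.r_[(fk(q,X)[0]-p)/100,(fk(q,X)[1].inv()*Rg).as_rotvec()]
    lo=[-2.61,-1.02,.03,-1.35,.32,-2.91];hi=[2.61,2.33,2.71,4.49,2.68,2.91]
    r=least_squares(f,np.clip(q0,np.array(lo)+.01,np.array(hi)-.01),bounds=(lo,hi));return r.x,r.cost
E
python3 - <<'E'
from kin import *
print(X.round(1),s.cost)
q0=np.array(D[-1][0]);cup=np.array([499,-314.3,0])
for lean in(0,15,22):
  for yw in(-60,-32,0,30,60,90,-90):
    yaw=np.deg2rad(yw);th=.35+np.deg2rad(40-lean)
    T=tool(yaw,th);z=T.as_matrix()[:,2]
    h=np.array([np.cos(yaw),np.sin(yaw),0]);l=np.deg2rad(lean);ax=h*np.sin(l)+[0,0,np.cos(l)]
    g=cup+[0,0,8]+ax*105
    q,c=ik(g+19*z,T,q0);print(lean,yw,q.round(2),"%.1e"%c)
E
```

```text
t: 4.05
eef_pos: [610.4, -3.3, 329.6]
eef_rot: [0.181, -0.075, 0.981, 0.012]
force: [0.0, -0.2, 0.9]
grip_width: 13.7
finger_force: 40.0
t 4.05 q [-0.14 -0.22  1.85  0.11  1.16 -1.89] p [610.4  -3.3 329.6] F [ 0.  -0.2  0.9] grip 13.7 40.0
[  0.  223.2 452.4  42.4 613.1 275.5  53.6] 3.1851462601548534e-21
0 -60 [-0.46 -0.1   2.31 -1.35  0.49  0.14] 9.2e-03
0 -32 [-0.79 -0.19  2.37  1.22  0.32 -2.91] 2.3e-02
0 0 [-0.84 -0.14  2.27  0.92  0.59 -2.91] 5.8e-02
0 30 [-0.87  0.01  2.07  0.69  0.98 -2.91] 1.9e-01
0 60 [-0.85  0.21  1.85  0.54  1.35 -2.91] 4.1e-01
0 90 [-0.84  0.49  1.6   0.52  1.79 -2.91] 7.2e-01
0 -90 [-0.29  0.14  2.13 -1.31  1.03  0.56] 2.0e-19
15 -60 [-0.52 -0.05  2.23 -0.99  0.44 -0.23] 9.3e-27
15 -32 [-0.71 -0.1   2.25  0.48  0.32 -2.14] 3.3e-03
15 0 [-0.81 -0.05  2.19  0.83  0.64 -2.91] 6.5e-03
15 30 [-0.78  0.04  2.03  0.56  0.95 -2.91] 8.0e-02
15 60 [-0.72  0.14  1.9   0.34  1.19 -2.91] 2.7e-01
15 90 [-0.64  0.21  1.8   0.14  1.37 -2.91] 6.0e-01
15 -90 [-0.41  0.09  2.08 -1.    0.88  0.22] 3.9e-21
22 -60 [-0.56 -0.02  2.16 -0.67  0.49 -0.56] 1.6e-25
22 -32 [-0.68 -0.05  2.2   0.22  0.35 -1.87] 7.4e-26
22 0 [-0.8  -0.    2.15  0.78  0.66 -2.91] 5.6e-05
22 30 [-0.75  0.07  2.01  0.5   0.94 -2.91] 4.5e-02
22 60 [-0.66  0.12  1.91  0.26  1.14 -2.91] 2.1e-01
22 90 [-0.56  0.14  1.88 -0.    1.24 -2.91] 5.2e-01
22 -90 [-0.47  0.09  2.05 -0.82  0.85  0.04] 1.5e-21
```

```bash
cat > cupgo.py <<'E'
from kin import *
import sys
lean,yw,foot=map(float,sys.argv[1:4]);off=np.array(list(map(float,sys.argv[4:6]))+[0]) if len(sys.argv)>5 else 0
yaw=np.deg2rad(yw);l=np.deg2rad(lean);T=tool(yaw,.35+np.deg2rad(40)-l);z=T.as_matrix()[:,2]
h=np.array([np.cos(yaw),np.sin(yaw),0]);ax=h*np.sin(l)+[0,0,np.cos(l)]
g=np.array([499,-314.3,foot])+off+ax*105;q,c=ik(g+19*z,T,np.array([-.4,.1,2,-1,.9,.2]));print(q.round(2),c);go(g+19*z,T)
E
python3 cupgo.py 8 -90 140;python3 cupgo.py 8 -90 10
```

```text
[-0.35 -0.09  2.05 -1.01  1.06  0.12] 5.631798836280997e-23
shift [ 185.9 -319.5   34.6] turn [ 1.03  -0.398  1.4  ] rows>= 12
[-0.35  0.1   2.11 -1.15  0.94  0.38] 1.383437386654155e-25
shift [ 232.2 -319.   156.1] turn [ 1.03  -0.398  1.4  ] rows>= 12
```

```bash
L='python3 -c "from h import*;log()"'
python3 -m inch '[[[5,11,-26,0,0.08,-0.03,0.11],[5,22,-53,0,0.16,-0.06,0.21],[5,35,-80,0,0.24,-0.09,0.32],[5,48,-107,2,0.31,-0.12,0.43],[5,62,-133,4,0.39,-0.15,0.53],[5,76,-160,6,0.47,-0.18,0.64],[5,90,-186,9,0.55,-0.21,0.75],[5,104,-213,12,0.63,-0.25,0.86],[5,120,-240,16,0.71,-0.28,0.97],[5,137,-266,20,0.79,-0.31,1.08]]]'; eval $L; python3 cupgo.py 8 -90 140
```

```text
t: 5.05
eef_pos: [526.2, -284.9, 253.0]
eef_rot: [0.295, 0.499, 0.775, -0.251]
force: [0.1, -0.8, -0.6]
grip_width: 13.5
finger_force: 39.8
t 5.05 q [-0.31 -0.22  2.09 -0.82  0.93 -0.35] p [ 526.2 -284.9  253. ] F [ 0.1 -0.8 -0.6] grip 13.5 39.8
[-0.35 -0.09  2.05 -1.01  1.06  0.12] 5.516943770443032e-23
shift [-13.3 -45.2  49.2] turn [ 0.229 -0.096  0.326] rows>= 3
```

```bash
L='python3 -c "from h import*;log()"'
python3 -m inch '[[[5,-4,-15,16,0.07,-0.03,0.1],[5,-8,-30,32,0.15,-0.06,0.2],[5,-13,-45,49,0.23,-0.1,0.33],[5,-13,-45,49,0.23,-0.1,0.33],[5,-13,-45,49,0.23,-0.1,0.33],[5,-13,-45,49,0.23,-0.1,0.33]]]'; eval $L; python3 cupgo.py 8 -90 140
python3 - <<'E'
from h import *
wood=lambda h:(h[...,0]>8)&(h[...,0]<18)&(h[...,1]>90)&(h[...,2]>50)
ims=[]
for n in("side","top"):
    c=cap(n);P=pts(c);u,v=map(int,proj(c,np.array([499,-314,150])));
    a,b=max(0,v-95),max(0,u-80);ims.append(cv2.resize(c["color"][a:a+150,b:b+130,::-1],(390,450)));print(n,"crop origin",b,a)
    h=cv2.cvtColor(c["color"],cv2.COLOR_RGB2HSV).astype(int);k=wood(h);m=np.zeros_like(k);m[a:a+150,b:b+130]=1;w=P[k&m]
    w=w[np.linalg.norm(w[:,:2]-[499,-314],axis=1)<90]
    for lo in range(120,360,20):
        z=w[(w[:,2]>lo)&(w[:,2]<=lo+20)]
        if len(z)>4:print(n,lo,len(z),np.median(z,0).round(1))
cv2.imwrite("pics/b.png",np.hstack(ims))
E
```

```text
t: 5.65
eef_pos: [500.3, -342.5, 233.8]
eef_rot: [0.312, 0.634, 0.636, -0.31]
force: [0.1, -0.5, 0.2]
grip_width: 13.8
finger_force: 39.9
t 5.65 q [-0.35 -0.09  2.05 -1.01  1.06  0.12] p [ 500.3 -342.5  233.8] F [ 0.1 -0.5  0.2] grip 13.8 39.9
[-0.35 -0.09  2.05 -1.01  1.06  0.12] 5.599080128561944e-23
shift [ 0.3 -1.3  2. ] turn [0.004 0.002 0.   ] rows>= 1
side crop origin 329 246
side 140 29 [ 497.4 -314.3  152.3]
side 160 43 [ 497.  -317.3  170.4]
side 180 43 [ 496.9 -319.8  189.6]
side 200 36 [ 496.6 -322.1  208.4]
side 240 14 [ 500.1 -332.3  255.4]
side 260 79 [ 496.4 -330.6  271.5]
side 280 73 [ 496.1 -334.6  290.3]
side 300 76 [ 493.9 -336.2  309.6]
side 320 97 [ 494.6 -339.1  332.6]
top crop origin 397 174
top 280 9 [ 498.6 -327.7  289.1]
top 320 18 [ 498.8 -336.9  337.9]
```

View pics/b.png

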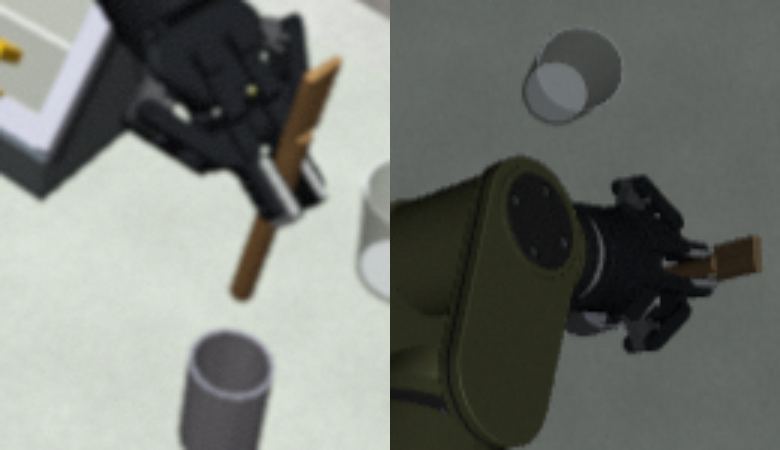

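The left crop shows the paddle held nearly upright, its foot at (242,297) above the cup mouth at (230,365); its axis agrees with the plan. I'll lower it.

```bash
L='python3 -c "from h import*;log()"'
python3 -m inch '[[[5,11,0,30,0,0,0],[5,22,0,59,0,0,0],[5,29,0,78,0,0,0],[5,36,0,97,0,0,0],[5,42,0,110,0,0,0],[5,46,0,121,0,0,0],[5,46,0,121,0,0,0],[5,46,0,121,0,0,0]]]'; eval $L; python3 cupgo.py 8 -90 5
```

```text
t: 6.55
eef_pos: [500.0, -409.9, 122.5]
eef_rot: [0.311, 0.635, 0.635, -0.31]
force: [1.4, 0.8, -0.2]
grip_width: 14.1
finger_force: 39.2
t 6.55 q [-0.47  0.11  2.06 -1.16  0.87  0.29] p [ 500.  -409.9  122.5] F [ 1.4  0.8 -0.2] grip 14.1 39.2
[-0.35  0.11  2.11 -1.16  0.94  0.39] 1.2918167151153092e-24
shift [ 60.4  -1.  -36.6] turn [ 0.002  0.002 -0.   ] rows>= 2
```

I made a frame error: those shifts were in the previous tool frame, so the tool moved diagonally. Look before doing anything else.

Run:
```python
from h import *
ims=[]
for n,f in(("side",3),("top",3)):
    c=cap(n);P=pts(c);u,v=map(int,proj(c,np.array([499,-345,80])));
    a,b=max(0,v-85),max(0,u-65);ims.append(cv2.resize(c["color"][a:a+150,b:b+130,::-1],(390,450)));print(n,b,a)
    w=P[a:a+150,b:b+130].reshape(-1,3)
    w=w[(w[:,2]>70)&(w[:,2]<86)&(np.abs(w[:,0]-499)<45)&(w[:,1]>-360)&(w[:,1]<-270)];print(n,len(w),w.min(0).round(1) if len(w) else 0,w.max(0).round(1) if len(w) else 0,cv2.minEnclosingCircle(w[:,:2].astype(np.float32)) if len(w) else 0)
cv2.imwrite("pics/c.png",np.hstack(ims));print(Rt()[0].as_matrix().round(2))
```

```text
side 352 292
side 161 [ 472.9 -342.    70.1] [ 510.4 -289.9   83. ] ((498.08270263671875, -315.51824951171875), 26.54156494140625)
top 415 187
top 1 [ 474.8 -323.2   79.9] [ 474.8 -323.2   79.9] ((474.7733459472656, -323.2215881347656), 9.999999747378752e-05)
[[ 0.    1.    0.  ]
 [ 0.61  0.   -0.79]
 [-0.79  0.   -0.61]]
```

View pics/c.png

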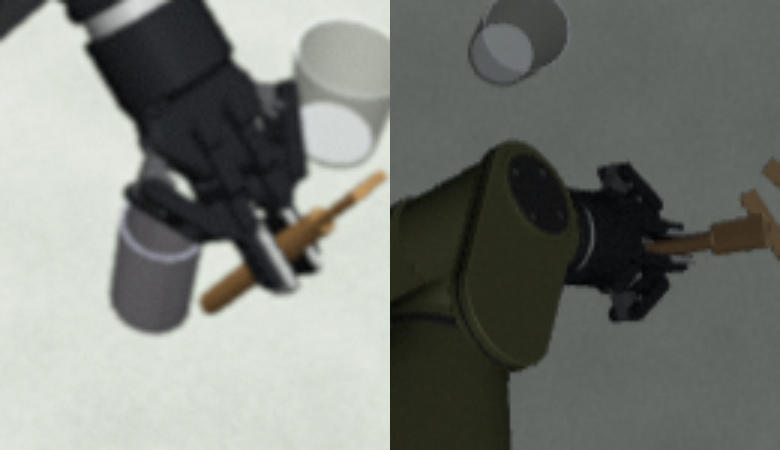

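The cup still stands within about 1 mm of its old place (rim at (160,235) in the left crop), but the paddle has pivoted in the grip and leans strongly to -y (foot at (210,300), blade at (375,180)). I'll go straight up and measure it.

```bash
L='python3 -c "from h import*;log()"'
python3 -m inch '[[[5,-16,0,-12,0,0,0],[5,-40,0,-31,0,0,0],[5,-75,0,-58,0,0,0],[5,-110,0,-85,0,0,0],[5,-119,0,-92,0,0,0],[5,-119,0,-92,0,0,0],[5,-119,0,-92,0,0,0]]]' 40; eval $L
cat > pad.py <<'E'
from h import *
from scipy.optimize import least_squares
def paddle(save=None):
    r,p=Rt();g=p-19*r.as_matrix()[:,2];W=[]
    for n in("side","top"):
        c=cap(n,save and f"pics/{save}_{n}.png");P=pts(c);h=cv2.cvtColor(c["color"],cv2.COLOR_RGB2HSV).astype(int)
        k=(h[...,0]>8)&(h[...,0]<18)&(h[...,1]>90)&(h[...,2]>40)&(np.linalg.norm(P-g,axis=-1)<140)&(P[...,2]>20)
        k=cv2.erode(k.astype(np.uint8),np.ones((3,3)))>0
        w=P[k];w=w+ 4*(w-np.linalg.inv(c["world_to_cam"])[:3,3])/np.linalg.norm(w-np.linalg.inv(c["world_to_cam"])[:3,3],axis=1)[:,None];W.append(w);print(n,len(w))
    w=np.vstack(W)
    def line(w):
        m=w.mean(0);u,s_,vt=np.linalg.svd(w-m);d=vt[0];return m,d*np.sign(d[2] or 1)
    m,d=line(w)
    for _ in range(4):
        e=np.linalg.norm(np.cross(w-m,d),axis=1);m,d=line(w[e<12])
    t=(w[e<12]-m)@d;print("dir",d.round(3),"lean deg",np.degrees(np.arccos(d[2])).round(1),"lo",(m+d*t.min()).round(1),"hi",(m+d*t.max()).round(1),"len",(t.max()-t.min()).round(1))
    tg=(g-m)@d;print("grasp",g.round(1),"s from foot",(tg-t.min()).round(1),"to blade end",(t.max()-tg).round(1),"axis off grasp",(m+d*tg-g).round(1))
E
python3 -c "from pad import*;paddle('d')"
```

```text
t: 7.35
eef_pos: [499.5, -410.0, 272.0]
eef_rot: [0.311, 0.635, 0.635, -0.31]
force: [0.2, 0.3, -1.3]
grip_width: 13.5
finger_force: 39.2
t 7.35 q [-0.47 -0.08  1.97 -0.98  1.01 -0.02] p [ 499.5 -410.   272. ] F [ 0.2  0.3 -1.3] grip 13.5 39.2
side 230
top 169
dir [ 0.011 -0.38   0.925] lean deg 22.3 lo [ 496.3 -358.6  199.2] hi [ 498.5 -431.7  377.3] len 192.6
grasp [ 499.5 -395.   283.7] s from foot 92.0 to blade end 100.5 axis off grasp [-2.2  1.4  0.6]
```

```bash
cat > cupgo2.py <<'E'
from kin import *
import sys
CUP=np.array([498.5,-315,0])
# paddle now leans (tilt-52deg rel.): lean = 22.3-(tilt-52)
def plan(lean,yw,foot,sh=True,off=0):
    yaw=np.deg2rad(yw);l=np.deg2rad(lean);T=tool(yaw,np.deg2rad(52+22.3-lean));z=T.as_matrix()[:,2]
    h=np.array([np.cos(yaw),np.sin(yaw),0]);ax=h*np.sin(l)+[0,0,np.cos(l)]
    # centre the axis in the mouth and floor: mid depth 42 at cup centre
    f=CUP+[0,0,foot]-h*np.tan(l)*(42-8);g=f+ax*99
    q,c=ik(g+19*z,T,np.array([-.4,.1,2,-1,.9,.2]));print(lean,yw,foot,q.round(2),"%.1e"%c,(g+19*z).round(1))
    if sh:go(g+19*z,T)
E
python3 - <<'E'
from cupgo2 import *
for yw in(-80,-95,-110,-130):
    for l in(10,14):
        plan(l,yw,9,False)
E
```

```text
10 -80 9 [-0.33  0.1   2.17 -1.35  0.9   0.46] 8.0e-03 [ 503.4 -342.9   98.3]
14 -80 9 [-0.35  0.09  2.18 -1.35  0.86  0.45] 2.4e-03 [ 504.1 -346.5   95.6]
10 -95 9 [-0.29  0.23  2.09 -1.35  1.13  0.65] 1.4e-13 [ 496.  -343.2   98.3]
14 -95 9 [-0.31  0.2   2.09 -1.29  1.08  0.59] 1.2e-17 [ 495.7 -346.9   95.6]
10 -110 9 [-0.28  0.33  1.96 -1.18  1.33  0.68] 7.0e-27 [ 488.8 -341.6   98.3]
14 -110 9 [-0.3   0.3   1.96 -1.13  1.28  0.64] 1.8e-29 [ 487.6 -345.    95.6]
10 -130 9 [-0.31  0.45  1.78 -0.98  1.57  0.76] 8.7e-25 [ 480.3 -336.7   98.3]
14 -130 9 [-0.32  0.42  1.8  -0.94  1.52  0.73] 2.8e-28 [ 477.9 -339.5   95.6]
```

```bash
python3 -c "
from cupgo2 import *
plan(12,-110,115)"
```

```text
12 -110 115 [-0.29  0.15  1.94 -1.12  1.39  0.49] 6.1e-31 [ 488.2 -343.4  203. ]
shift [ 93.9 -10.7 -11.1] turn [ 0.294 -0.177  0.191] rows>= 3
```

```bash
L='python3 -c "from h import*;log()"'
python3 -m inch '[[[5,25,-3,-3,0.08,-0.05,0.05],[5,50,-6,-6,0.15,-0.09,0.1],[5,70,-8,-8,0.22,-0.13,0.14],[5,94,-11,-11,0.29,-0.18,0.19],[5,94,-11,-11,0.29,-0.18,0.19],[5,94,-11,-11,0.29,-0.18,0.19],[5,94,-11,-11,0.29,-0.18,0.19]]]'; eval $L
python3 -c "
from cupgo2 import *
plan(12,-110,115);plan(12,-110,8)
from pad import *
paddle('e')"
```

```text
t: 8.15
eef_pos: [489.1, -344.9, 206.5]
eef_rot: [0.301, 0.7, 0.49, -0.423]
force: [-0.4, 0.6, 0.1]
grip_width: 13.5
finger_force: 39.2
t 8.15 q [-0.29  0.15  1.94 -1.12  1.38  0.49] p [ 489.1 -344.9  206.5] F [-0.4  0.6  0.1] grip 13.5 39.2
12 -110 115 [-0.29  0.15  1.94 -1.12  1.39  0.49] 4.4e-30 [ 488.2 -343.4  203. ]
shift [ 3.6 -1.4  0.6] turn [ 0.007  0.004 -0.003] rows>= 1
12 -110 8 [-0.29  0.32  1.96 -1.16  1.31  0.66] 4.8e-28 [ 488.2 -343.4   96. ]
shift [98.5 -2.  50. ] turn [ 0.007  0.004 -0.003] rows>= 3
side 272
top 6
dir [-0.053 -0.176  0.983] lean deg 10.6 lo [ 497.2 -313.7  132.7] hi [ 487.4 -346.1  314.4] len 184.8
grasp [ 494.7 -329.   215.2] s from foot 84.0 to blade end 100.8 axis off grasp [-1.9  0.6 -0. ]
```

```bash
L='python3 -c "from h import*;log()"'
python3 -m inch '[[[5,18,0,9,0,0,0],[5,36,0,19,0,0,0],[5,50,0,26,0,0,0],[5,62,0,32,0,0,0],[5,62,0,32,0,0,0]]]'; eval $L
python3 -c "from pad import *;paddle('f')"
```

```text
t: 8.75
eef_pos: [488.5, -344.1, 134.3]
eef_rot: [0.299, 0.7, 0.491, -0.424]
force: [0.1, -0.7, -1.0]
grip_width: 13.9
finger_force: 39.2
t 8.75 q [-0.29  0.25  1.96 -1.15  1.33  0.6 ] p [ 488.5 -344.1  134.3] F [ 0.1 -0.7 -1. ] grip 13.9 39.2
side 238
top 4
dir [-0.047 -0.189  0.981] lean deg 11.2 lo [ 496.  -310.5   56.6] hi [ 487.1 -346.2  242.1] len 189.1
grasp [ 494.1 -328.2  143.1] s from foot 88.3 to blade end 100.8 axis off grasp [-2.3  1.1  0.1]
```

```bash
L='python3 -c "from h import*;log()"'
python3 -m inch '[[[5,11,0,6,0,0,0],[5,22,0,12,0,0,0],[5,32,0,17,0,0,0],[5,32,0,17,0,0,0],[5,32,0,17,0,0,0]]]'; eval $L
python3 - <<'E'
from pad import *
paddle()
c=cap("side");cv2.imwrite("pics/g.png",cv2.resize(c["color"][290:440,330:480,::-1],None,fx=3,fy=3))
E
```

```text
t: 9.35
eef_pos: [489.3, -344.5, 99.2]
eef_rot: [0.3, 0.7, 0.491, -0.424]
force: [0.1, -0.3, -0.4]
grip_width: 13.6
finger_force: 39.2
t 9.35 q [-0.29  0.31  1.96 -1.16  1.31  0.66] p [ 489.3 -344.5   99.2] F [ 0.1 -0.3 -0.4] grip 13.6 39.2
side 189
top 5
dir [-0.043 -0.166  0.985] lean deg 9.9 lo [ 491.5 -330.9  120.2] hi [ 487.8 -345.6  206.8] len 87.9
grasp [ 495.  -328.6  108. ] s from foot -12.6 to blade end 100.5 axis off grasp [-2.9 -0.3 -0.2]
```

View pics/g.png

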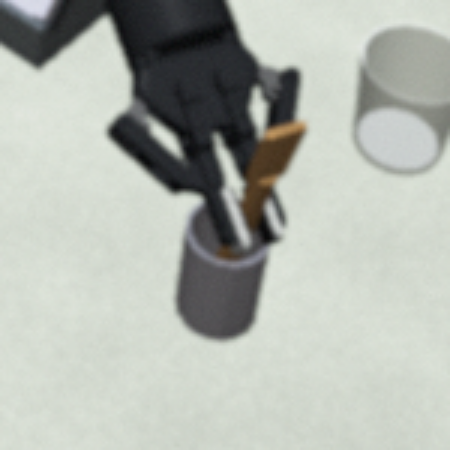

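The crop shows the paddle's handle inside the cup mouth at (228,235), the fingertips above the rim and the cup upright. Release and back off.

```bash
L='python3 -c "from h import*;log()"'
python3 -m inch '[[[20,0,0,0,0,0,0],[30,0,0,0,0,0,0],[45,0,0,0,0,0,0],[60,0,0,0,0,0,0],[60,0,0,0,0,0,0],[60,0,0,0,0,0,0]]]'; eval $L
python3 -m inch '[[[60,0,0,-15,0,0,0],[60,0,0,-40,0,0,0],[60,0,0,-75,0,0,0],[60,0,0,-110,0,0,0],[60,-10,0,-140,0,0,0],[60,-30,0,-170,0,0,0]]]'; eval $L
python3 - <<'E'
from h import *
c=cap("side");cv2.imwrite("pics/h.png",cv2.resize(c["color"][290:440,330:480,::-1],None,fx=3,fy=3));P=pts(c)
h=cv2.cvtColor(c["color"],cv2.COLOR_RGB2HSV).astype(int)
k=(h[...,0]>8)&(h[...,0]<18)&(h[...,1]>90)&(h[...,2]>40)&(np.linalg.norm(P-[498,-315,110],axis=-1)<120)
w=P[k]
for lo in range(40,220,20):
    a=w[(w[:,2]>lo)&(w[:,2]<=lo+20)]
    if len(a)>3:print(lo,len(a),np.median(a,0).round(1))
w=P[280:420,370:440].reshape(-1,3);w=w[(w[:,2]>74)&(w[:,2]<84)&(np.linalg.norm(w[:,:2]-[498,-315],axis=1)<40)];print(cv2.minEnclosingCircle(w[:,:2].astype(np.float32)))
# index angle: red arm points in plane of the box
for n in("side","top"):
    c=dict(np.load(f"{n}0.npz"));P=pts(c);h=cv2.cvtColor(c["color"],cv2.COLOR_RGB2HSV).astype(int)
    k=((h[...,0]<6)|(h[...,0]>174))&(h[...,1]>130)&(h[...,2]>50)
    w=P[k];Y=.15;o=np.array([661.3,84.6]);d=w[:,:2]-o;lx=d@[np.cos(Y),np.sin(Y)];ly=d@[-np.sin(Y),np.cos(Y)]
    m=(abs(ly-167)<15)&(lx<-60)&(lx>-235)&(w[:,2]>150)
    for a in range(-235,-60,25):
        q=m&(lx>a)&(lx<=a+25)
        if q.sum():print(n,a,q.sum(),lx[q].mean().round(1),ly[q].mean().round(1),w[q,2].mean().round(1),np.percentile(w[q,2],[10,90]).round(1))
E
```

```text
t: 10.1
eef_pos: [489.6, -344.6, 99.9]
eef_rot: [0.301, 0.7, 0.49, -0.423]
force: [0.4, 0.2, 1.1]
grip_width: 60.0
finger_force: 0.0
t 10.1 q [-0.29  0.31  1.96 -1.16  1.31  0.66] p [ 489.6 -344.6   99.9] F [0.4 0.2 1.1] grip 60.0 0.0
t: 10.7
eef_pos: [535.4, -213.1, 204.8]
eef_rot: [0.3, 0.699, 0.492, -0.424]
force: [0.3, -0.8, 1.1]
grip_width: 60.3
finger_force: 0.0
t 10.7 q [-0.06  0.22  1.85 -1.02  1.57  0.57] p [ 535.4 -213.1  204.8] F [ 0.3 -0.8  1.1] grip 60.3 0.0
60 19 [ 493.1 -321.5   72.4]
80 36 [ 490.9 -332.5   89.2]
100 38 [ 488.9 -341.4  110.5]
120 28 [ 486.5 -350.3  128.7]
140 40 [ 483.9 -360.1  148.2]
160 32 [ 478.4 -368.1  170.7]
180 50 [ 482.  -376.5  189.9]
((499.77569580078125, -314.3932800292969), 28.116039276123047)
side -235 30 -219.1 168.0 185.9 [180.9 190.3]
side -210 18 -197.6 168.1 186.8 [184.2 189.3]
side -185 17 -173.9 168.5 189.5 [186.6 191.7]
side -160 19 -147.6 168.0 192.5 [188.9 195.6]
side -135 10 -122.0 163.1 199.6 [192.2 207.5]
side -110 14 -99.0 167.7 196.4 [194.2 198.1]
side -85 6 -76.9 167.4 197.2 [195.6 199.2]
top -235 17 -220.2 170.1 189.1 [185.8 191.8]
top -210 17 -198.2 169.7 188.6 [186.2 191. ]
top -185 18 -172.1 169.8 190.6 [188.2 193.4]
top -160 16 -146.6 169.6 193.2 [190.7 194.9]
top -135 17 -122.4 169.5 195.6 [193.5 197.3]
top -110 17 -97.2 169.5 198.9 [197.3 200.8]
top -85 17 -73.3 169.0 201.7 [198.7 204.8]
```

View pics/h.png

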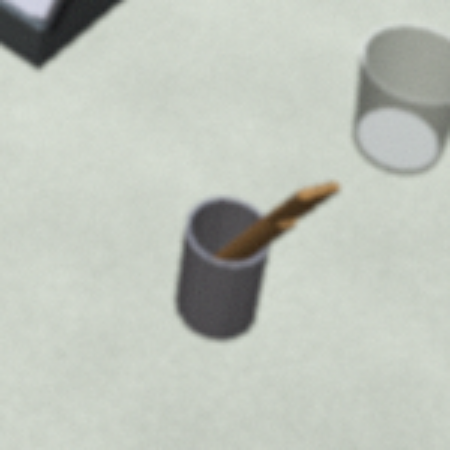

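The paddle stands free in the upright cup, leaning about 26° (rim at (228,230), blade tip at (335,187)), which is under the limit. Next is the handle; the index is about 0.095 rad below horizontal, so the flap must rise about 0.78.

```bash
cat > flap.py <<'E'
from kin import *
Y=.15;HG=np.array([661.3,84.6,205.]);h=np.array([np.cos(Y),np.sin(Y),0]);lf=np.array([-np.sin(Y),np.cos(Y),0]);up=np.array([0,0,1.])
def bar(a):
    "handle centre at opening a, offsets"
    e=.8727-a
    return HG+40*lf-175*(np.cos(e)*h+np.sin(e)*up)+45*(-np.sin(e)*h+np.cos(e)*up)
def T2(t):
    z=h*np.sin(t)-up*np.cos(t);y=h*np.cos(t)+up*np.sin(t)
    return R.from_matrix(np.stack([np.cross(y,z),y,z],1))
def tcp(a,t,back=0): return bar(a)+(19-back)*T2(t).as_matrix()[:,2]
E
python3 - <<'E'
from flap import *
q0=np.array([.1,.1,2,0,1,0])
print(bar(0),bar(.778))
for t in(.3,.4,.5,.6):
    for a in(0,.4,.778):
        q,c=ik(tcp(a,t-a),T2(t-a),q0);print(t,a,q.round(2),"%.1e"%c)
t=.45;q,c=ik(tcp(0,t,110),T2(t),q0);print(q.round(2),c,tcp(0,t,110));go(tcp(0,t,110),T2(t))
E
```

```text
[510.01652084 102.1899961   99.8624664 ] [478.85550012  97.48046843 233.25062824]
0.3 0 [ 0.08 -0.18  2.24  0.03  0.79 -0.08] 4.4e-19
0.3 0.4 [ 0.09 -0.1   2.03 -0.01  1.32 -0.05] 3.3e-20
0.3 0.778 [ 0.1   0.06  1.8  -0.02  1.76 -0.05] 8.6e-29
0.4 0 [ 0.08 -0.23  2.29  0.04  0.68 -0.1 ] 9.2e-28
0.4 0.4 [ 0.09 -0.17  2.08 -0.    1.23 -0.06] 1.3e-22
0.4 0.778 [ 0.1   0.    1.84 -0.02  1.68 -0.05] 3.4e-31
0.5 0 [ 0.08 -0.27  2.35  0.06  0.57 -0.12] 1.7e-20
0.5 0.4 [ 0.09 -0.23  2.14  0.01  1.13 -0.06] 5.5e-18
0.5 0.778 [ 0.1  -0.06  1.88 -0.01  1.59 -0.05] 1.7e-22
0.6 0 [ 0.07 -0.31  2.4   0.1   0.45 -0.15] 8.9e-24
0.6 0.4 [ 0.08 -0.29  2.19  0.02  1.04 -0.07] 1.3e-28
0.6 0.778 [ 0.1  -0.12  1.93 -0.01  1.51 -0.05] 6.0e-30
[ 0.07 -0.53  2.34  0.04  0.89 -0.1 ] 1.6953504247990893e-27 [470.8791189   96.27495632 181.80315271]
shift [ 148.4 -168.  -224.6] turn [-0.653  1.165 -0.203] rows>= 10
```

```bash
L='python3 -c "from h import*;log()"'
python3 -m inch '[[[50,-40,0,-21,0,0,0],[50,-80,0,-42,0,0,0],[50,-100,0,-52,0,0,0],[50,-100,0,-52,0,0,0]]]'; eval $L
python3 -c "
from flap import *
go(tcp(0,.45,170)+[0,0,40],T2(.45))"
```

```text
t: 11.15
eef_pos: [536.4, -214.6, 323.3]
eef_rot: [0.303, 0.702, 0.489, -0.42]
force: [0.5, -0.8, -0.6]
grip_width: 50.1
finger_force: 0.0
t 11.15 q [-0.06  0.09  1.78 -1.03  1.66  0.41] p [ 536.4 -214.6  323.3] F [ 0.5 -0.8 -0.6] grip 50.1 0.0
shift [ 159.  -190.4 -208.2] turn [-0.653  1.164 -0.206] rows>= 10
```

```bash
L='python3 -c "from h import*;log()"'
python3 -m inch '[[[50,16,-19,-21,-0.07,0.12,-0.02],[50,32,-38,-42,-0.13,0.23,-0.04],[50,48,-57,-62,-0.2,0.35,-0.06],[50,64,-76,-83,-0.26,0.47,-0.08],[50,80,-95,-104,-0.33,0.58,-0.1],[50,95,-114,-125,-0.39,0.7,-0.12],[50,111,-133,-146,-0.46,0.82,-0.14],[50,127,-152,-166,-0.52,0.93,-0.16],[50,143,-171,-187,-0.59,1.05,-0.18],[50,159,-190,-208,-0.65,1.16,-0.2]]]'; eval $L
python3 -c "
from flap import *
go(tcp(0,.45,70),T2(.45))"
```

```text
t: 12.15
eef_pos: [442.5, 93.4, 270.3]
eef_rot: [0.142, 0.638, 0.738, 0.167]
force: [-0.6, -0.4, 0.0]
grip_width: 49.9
finger_force: 0.0
t 12.15 q [ 0.07 -0.67  2.27  0.04  1.11 -0.09] p [442.5  93.4 270.3] F [-0.6 -0.4  0. ] grip 49.9 0.0
shift [ -1.6 -11.8 132.2] turn [-0.008 -0.002 -0.006] rows>= 3
```

```bash
L='python3 -c "from h import*;log()"'
python3 -m inch '[[[46,-1,-6,35,0,0,0],[46,-2,-12,80,0,0,0],[46,-2,-12,115,0,0,0],[46,-2,-12,132,0,0,0],[46,-2,-12,132,0,0,0],[46,-2,-12,132,0,0,0]]]'; eval $L
python3 - <<'E'
from flap import *
go(tcp(0,.45,0),T2(.45))
c=cap("side");P=pts(c)
cv2.imwrite("pics/i.png",cv2.resize(c["color"][160:300,230:380,::-1],None,fx=4,fy=4));print(proj(c,bar(0)),proj(c,Rt()[1]))
E
```

```text
t: 12.75
eef_pos: [488.1, 96.3, 146.1]
eef_rot: [0.142, 0.639, 0.738, 0.164]
force: [0.1, -0.1, 0.7]
grip_width: 46.1
finger_force: 0.0
t 12.75 q [ 0.07 -0.43  2.33  0.04  0.8  -0.1 ] p [488.1  96.3 146.1] F [ 0.1 -0.1  0.7] grip 46.1 0.0
shift [ 2.8  1.  70.4] turn [-0.012  0.003 -0.007] rows>= 2
(np.float64(282.34486438186076), np.float64(249.9486195978957)) (np.float64(275.2154361446687), np.float64(238.75017520085547))
```

View pics/i.png

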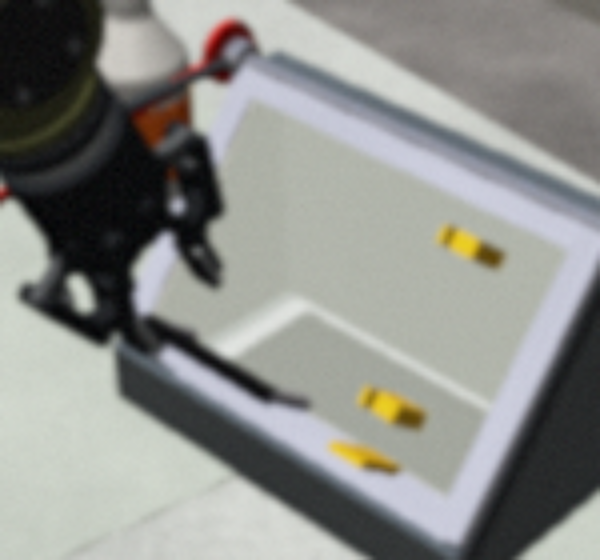

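The crop shows the bar from (150,325) to (300,402), its middle matching the projection at (209,360), with the open fingers at (145,335) and (210,275) on either side. Go on and grip.

```bash
L='python3 -c "from h import*;log()"'
python3 -m inch '[[[46,2,1,25,0,0,0],[46,3,1,45,0,0,0],[46,3,1,60,0,0,0],[46,3,1,70,0,0,0],[46,3,1,70,0,0,0],[46,3,1,70,0,0,0]]]'; eval $L
python3 -m inch '[[[20,0,0,0,0,0,0],[3,0,0,0,0,0,0],[3,0,0,0,0,0,0],[3,0,0,0,0,0,0],[3,0,0,0,0,0,0],[3,0,0,0,0,0,0],[3,0,0,0,0,0,0]]]' 40; eval $L
```

```text
t: 13.4
eef_pos: [519.3, 103.5, 85.1]
eef_rot: [0.144, 0.639, 0.737, 0.165]
force: [0.5, -0.1, -0.3]
grip_width: 46.1
finger_force: 0.0
t 13.4 q [ 0.08 -0.25  2.31  0.04  0.64 -0.09] p [519.3 103.5  85.1] F [ 0.5 -0.1 -0.3] grip 46.1 0.0
t: 14.1
eef_pos: [516.1, 103.1, 82.7]
eef_rot: [0.141, 0.64, 0.738, 0.162]
force: [-14.1, -2.5, 7.8]
grip_width: 10.8
finger_force: 39.0
t 14.1 q [ 0.08 -0.25  2.32  0.04  0.64 -0.09] p [516.1 103.1  82.7] F [-14.1  -2.5   7.8] grip 10.8 39.0
```

Gripped. Work out the arc rows about the hinge.

```bash
cat > arc.py <<'E'
from flap import *
import sys
def arc(angs):
    r,p=Rt();H=HG-2*h
    for a in angs:
        M=R.from_rotvec(lf*a);q=H+M.apply(p-H)
        print(round(a,3),r.inv().apply(q-p).round(1),(r.inv()*M*r).as_rotvec().round(3))
def angle():
    r,p=Rt();g=p-19*r.as_matrix()[:,2];d=g-(HG-2*h);x=d@h;e=np.arctan2(-d[2],-x)  # ray elevation below horizontal
    print("opening from bar",(.8727-(e+np.arctan2(45,175))).round(3),"F",env.sense()["force"].round(1))
E
python3 -c "
from arc import *
angle();arc(np.arange(.05,.45,.05))"
```

```text
opening from bar 0.0 F [-14.1  -2.5   7.8]
0.05 [-0.  -2.4 -8.9] [ 0.05 -0.   -0.  ]
0.1 [ -0.1  -4.4 -18. ] [ 0.1   -0.001 -0.   ]
0.15 [ -0.1  -5.9 -27.1] [ 0.15  -0.001 -0.001]
0.2 [ -0.2  -6.9 -36.3] [ 0.2   -0.001 -0.001]
0.25 [ -0.2  -7.5 -45.5] [ 0.25  -0.002 -0.001]
0.3 [ -0.2  -7.7 -54.8] [ 0.3   -0.002 -0.001]
0.35 [ -0.3  -7.3 -64. ] [ 0.35  -0.002 -0.001]
0.4 [ -0.3  -6.5 -73.2] [ 0.4   -0.003 -0.001]
```

```bash
L='python3 -c "from h import*;log()"'
python3 -m inch '[[[3,0,-4,-9,0.05,0,0],[3,0,-7,-18,0.1,0,0],[3,0,-9,-27,0.15,0,0],[3,0,-10,-36,0.2,0,0],[3,0,-10.5,-45.5,0.25,0,0],[3,0,-10.5,-55,0.3,0,0],[3,0,-10,-64,0.35,0,0],[3,0,-9.5,-73,0.4,0,0],[3,0,-9.5,-73,0.4,0,0],[3,0,-9.5,-73,0.4,0,0]]]' 40; eval $L
python3 -c "
from arc import *
angle();arc(np.arange(.05,.45,.05))"
```

```text
t: 15.1
eef_pos: [480.1, 97.9, 145.8]
eef_rot: [0.014, 0.655, 0.755, 0.016]
force: [2.7, 0.3, -1.7]
grip_width: 10.8
finger_force: 39.7
t 15.1 q [ 0.09 -0.2   2.11  0.    1.19 -0.05] p [480.1  97.9 145.8] F [ 2.7  0.3 -1.7] grip 10.8 39.7
opening from bar 0.396 F [ 2.7  0.3 -1.7]
0.05 [-0.  -2.4 -8.9] [ 0.05 -0.   -0.  ]
0.1 [ -0.   -4.3 -18. ] [ 0.1   -0.001 -0.   ]
0.15 [ -0.1  -5.7 -27.1] [ 0.15  -0.001 -0.   ]
0.2 [ -0.1  -6.7 -36.3] [ 0.2   -0.002 -0.   ]
0.25 [ -0.1  -7.2 -45.5] [ 0.25  -0.002 -0.   ]
0.3 [ -0.1  -7.3 -54.8] [ 0.3   -0.002 -0.   ]
0.35 [ -0.1  -6.9 -64. ] [ 0.35  -0.003 -0.   ]
0.4 [ -0.1  -6.1 -73.2] [ 0.4   -0.003 -0.   ]
```

Forces are low. Continue by 0.38.

```bash
L='python3 -c "from h import*;log()"'
python3 -m inch '[[[3,0,-2,-9,0.05,0,0],[3,0,-4,-18,0.1,0,0],[3,0,-6,-27,0.15,0,0],[3,0,-7,-36,0.2,0,0],[3,0,-7,-45.5,0.25,0,0],[3,0,-7,-55,0.3,0,0],[3,0,-7,-64,0.35,0,0],[3,0,-6.5,-69.5,0.38,0,0],[3,0,-6.5,-69.5,0.38,0,0],[3,0,-6.5,-69.5,0.38,0,0]]]' 40; eval $L
python3 - <<'E'
from arc import *
angle()
for n in("side","top"):
    c=cap(n);P=pts(c);hh=cv2.cvtColor(c["color"],cv2.COLOR_RGB2HSV).astype(int)
    if n=="side":
        cv2.imwrite("pics/j.png",cv2.resize(c["color"][110:310,200:460,::-1],None,fx=3,fy=2.99))
    d=P-(HG-2*h);lx=d@h;ly=d@lf;z=d[...,2]
    red=((hh[...,0]<6)|(hh[...,0]>174))&(hh[...,1]>130)&(hh[...,2]>50)
    m=red&(abs(ly-167)<12)&(lx<-60)&(lx>-212)&(z>-60)
    if m.sum()>10:print(n,"index fit",m.sum(),np.polyfit(lx[m],z[m],1).round(3))
    # lit frame of the flap: light, low saturation, left/right side bars
    for s_ in(-140,140):
        f=(abs(ly-s_)<9)&(lx<-20)&(lx>-190)&(z>-70)&(z<40)&(hh[...,1]<60)&(hh[...,2]>70)
        if f.sum()>10:
            q=np.polyfit(lx[f],z[f],1)
            for _ in range(5):
                e=abs(np.polyval(q,lx[f])-z[f]);k=e<6;q=np.polyfit(lx[f][k],z[f][k],1)
            print(n,"frame",s_,f.sum(),k.sum(),q.round(3))
E
```

```text
t: 16.1
eef_pos: [470.5, 96.5, 214.2]
eef_rot: [-0.11, 0.646, 0.745, -0.127]
force: [2.9, 1.1, -3.6]
grip_width: 10.5
finger_force: 40.2
t 16.1 q [ 0.1  -0.03  1.86 -0.01  1.64 -0.04] p [470.5  96.5 214.2] F [ 2.9  1.1 -3.6] grip 10.5 40.2
opening from bar 0.772 F [ 2.9  1.1 -3.6]
side index fit 63 [0.118 4.652]
side frame -140 589 508 [0.104 4.545]
side frame 140 90 90 [0.103 4.766]
top index fit 104 [0.1 3. ]
top frame -140 478 478 [0.103 4.622]
top frame 140 352 351 [0.106 4.683]
```

View pics/j.png

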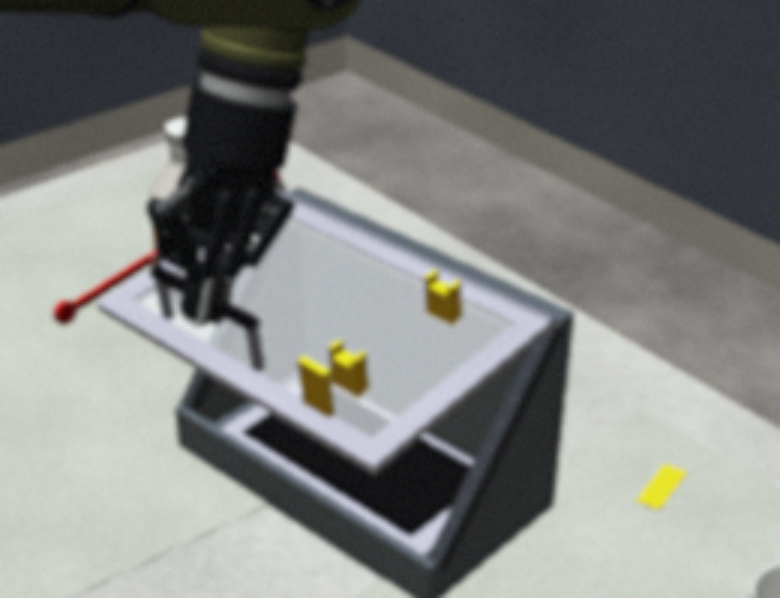

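The flap is held at the handle (bar at (200,310)) and parallel to the red arm (disc at (65,312)). The slopes are 0.104 for the flap and 0.10–0.12 for the index. I'll let it settle, check the paddle and hand in.

```bash
python3 -m inch '[[[3,0,0,0,0,0,0],[3,0,0,0,0,0,0],[3,0,0,0,0,0,0],[3,0,0,0,0,0,0],[3,0,0,0,0,0,0]]]' 40
python3 - <<'E'
from arc import *
angle();c=cap("side");P=pts(c);hh=cv2.cvtColor(c["color"],cv2.COLOR_RGB2HSV).astype(int)
k=(hh[...,0]>8)&(hh[...,0]<18)&(hh[...,1]>90)&(hh[...,2]>40)&(np.linalg.norm(P-[498,-315,110],axis=-1)<120)
w=P[k];lo=w[w[:,2]<100];hi=w[w[:,2]>160];a,b=np.median(lo,0),np.median(hi,0);d=b-a
lean=np.arccos(d[2]/np.linalg.norm(d));print(len(w),a,b,"lean",lean)
if len(w)>80 and lean<.53: print(env.job_done())
E
```

```text
t: 16.7
eef_pos: [470.6, 96.5, 215.2]
eef_rot: [-0.11, 0.646, 0.745, -0.127]
force: [5.3, -0.7, -3.4]
grip_width: 10.7
finger_force: 40.3
opening from bar 0.777 F [ 5.3 -0.7 -3.4]
246 [ 491.93322725 -329.10021858   84.22217983] [ 480.39580592 -373.86055665  183.60397355] lean 0.43534731987159714
the job is handed in; nothing more can be done
None
```

The job is handed in at about 17 s: the paddle stands free in the steel cup, leaning about 0.44 rad (limit 0.55), and the arm is holding the flap by its handle within about 0.02 rad of the red index arm; on the first try at the cup the paddle brushed its rim and pivoted in the grip, but the cup stayed in place.

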